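# Clamp the glued covers in the press jig

### The job

Close the quick clamp on the stack of glued covers in the press jig: with the back of a finger, swing the steel strap round over the stack until it is fully home against its stop, and only then push the cam lever on the strap's end all the way down. Only push, do not pick anything up; leave the stack in its place against the fences and everything else on the table alone, and finish clear of the clamp.

Things in the scene. Friction and masses are not known exactly. Their poses are not given: they have to be found in the camera images.
- jig: The press jig, fixed, standing elsewhere each time: plywood board 280 (x) x 290 (y) x 18 mm, from y -120 to +170; origin at table height under the middle of the stack's bay, z up. Strap pivot at x 0, y +130. Two aluminium fences, tops 40 mm above the table, hold the stack on its +y side (inner face y +76.5) and +x side (inner face x +106.5).
- strap (a joint): Swing of the clamp strap about the upright pivot, rad: counter-clockwise seen from above is positive. 0 = parked fully out; 1.7 = fully home against its stop, where the strap points along the jig's -y and crosses the stack. It starts parked at 0.2 to 0.6. It stays where it is left: friction 0.2 N m, about 2 N at 100 mm from the pivot.
- lever (a joint): Cam lever's angle, rad: 0 = almost upright (88 degrees above level), 1.45 = fully down on its stop (5 degrees above level), pointing away from the pivot along the strap. Turns about a level axle square to the strap, so its tip goes outwards and down. Starts at 0 to 0.3; stays where left: friction 0.22 N m, about 3 N at 80 mm out, more at the end as the cam bites on the stack.
- strap_pivot (a point): Point on the strap's upright pivot axis, 65 mm above the table. The strap runs from here to cam_axis: a steel bar 16 mm wide, underside 55, top 75 mm above the table, with a 34 mm round hub at the pivot (top 84 mm); from 110 mm out to its end at 166 mm it is a fork 26 mm wide.
- cam_axis (a point): Middle of the cam lever's axle in the fork at the strap's free end, 150 mm from strap_pivot, 65 mm above the table. The round steel cam (24 mm diameter, 14 mm wide) turns here; it clears the stack by about 4 mm while the lever is up.
- lever_tip (a point): Outer end of the cam lever, on its centre line, 97 mm from cam_axis: a steel arm 14 mm wide and 11 mm thick with a black grip 22 mm wide and 14 mm thick over its outer 42 mm.
- stack: The work: a stack of folded green covers, 210 (x) x 150 (y) x 30 mm, 0.7 kg, loose on the jig board between the fences, top 48 mm above the table. Origin at the centre of its underside.
- brick: Paper-wrapped weight brick, 130 x 85 x 45 mm, beside the jig's -y edge; leave it alone. Origin at the centre of its underside.
- brush: Glue brush lying on the table, 190 mm long, beside the jig's +y edge; leave it alone. Origin near its middle.
- tape: Roll of kraft tape lying flat, 72 mm across, 20 mm high, near the jig's -x edge, partly below the strap's sweep; leave it alone. Origin at the centre of its underside.
- tub: White open glue tub, 90 mm across, 50 mm high; leave it alone. Origin at the centre of its underside.
- bottle: Clear water bottle, 64 mm across, 190 mm high; leave it alone. Origin at the centre of its underside.
- phone: Black keypad phone lying flat, 110 x 47 x 14 mm; leave it alone. Origin at the centre of its underside.

How it is judged:
On the way, in this order (a step that is already met when the one before it is completed fails the run):
1. the strap is home over the stack with the lever still up (value of joint strap above 1.63 rad and value of joint lever below 0.7 rad), for 0.1 s.
2. the cam lever is fully down (value of joint strap above 1.63 rad and value of joint lever above 1.36 rad), for 0.2 s.
At the end, for the whole second after the job is handed in: The strap is home (joint strap above 1.63 of 1.7 rad), the cam lever is down (joint lever above 1.36 of 1.45 rad) and its cam presses on the stack with more than 3 N; the stack lies at rest within 8 mm of where it was (all of step 2 and contact force between lever and stack above 3 N and distance of stack from where it was at the start of the episode below 0.008 m and linear speed of stack below 0.01 m/s); the robot touches nothing.
It fails at once if the lever is pushed down before the strap is home (value of joint lever above 0.9 rad and value of joint strap below 1.55 rad).
It fails at once if the stack is lifted or shoved out of place (distance of stack from where it was at the start of the episode above 0.015 m).
It fails at once if the brick, brush, tape, tub, bottle or phone is moved, lifted or carried (more than 20 mm) (distance of any of brick, brush, tape, tub, bottle, phone from where it was at the start of the episode above 0.02 m).
It also fails if it takes over 54 s, if anything falls off the work surface, if the arm or the gripper's body presses on something with over 40 N, if the wrist force passes 120 N, or if a joint passes its speed limit or range.

### The arm

A 6-joint arm with a two-finger parallel gripper is mounted at the origin on the work surface. World frame = base frame: x ahead of the robot, y to its left, z up, the work surface at z = 0. Lengths are in m, angles in rad, forces in N, time in s.
With the tool pointing down it reaches from about 0.375 to 0.975 m from the base axis. Payload 3.8 kg.
Tool frame: the origin (TCP) lies at the very end of the fingers, on their centre line; the grasp point (between the pads) lies 19 mm behind it; z points along the fingers, y is the direction in which the jaws open and shut (so a half turn about z gives the same grasp; the last joint's range is limited). The gripper opens to 85 mm and grips with 20 to 120 N. Pads are 22 mm wide; open, the fingers measure 114 mm over their backs; the gripper's body (76 mm by 85 mm) begins 54 mm behind the grasp point. The pads swing forward as they close: fully open they stand 13 mm farther back than shut.
Start: joints at [-1.364, 0.264, 1.604, -0, 1.274, -0.037], TCP at [0.163, -0.655, 0.231] pointing down, gripper open.
Joint ranges: [-2.63, 2.63], [-0.94, 2.18], [0.31, 2.57], [-1.31, 4.45], [0, 2.66], [-2.55, 2.55]. Speed limits (rad/s): [2.57, 2.57, 3.14, 3.14, 3.14, 3.14].

### API

Orientations are given as a rotation vector (axis times angle).
In Python, from workcell import status, read_camera, camera_info, order gives the robot as it stands.
- The arm moves only by the tool move_arm, never from a script. Its argument "deltas" is a list of rows, each a list of 3 entries, a list of its own where there are three numbers: the turn, a rotation vector about the world's x, y, z as a fraction of full scale, then the shift along the world's x, y, z as a fraction of full scale, then the closure, from -1 (fully open) to 1 (shut), so that 0 is half open. A call has 1 to 20 rows; each row is the pose to reach, as a shift and turn from the pose commanded when the call began; what a row does not reach only later rows make up. Full scale, the value 1, is 0.1 m for a shift and pi/2 rad for a turn. A row lasts 1/8 s, in which the tool goes at most 62.5 mm and 10.7 degrees, less where a joint would pass 70% of its speed; a pose out of reach is approached as far as the arm can. A call with a number of a shift or a turn outside -1 to 1 is refused whole. A call with a gripper value outside its range is refused whole. The fingers move at their own pace and stop on an object; "grip_force" is the grip in N (left out, the last holds). Time passes only in rows, so rows that repeat a pose let the fingers close. It gives the time, the measured TCP pose, the force and the opening at its end, in the units of the state.
- status.read_state(): the state, without advancing time (a new reading comes with each control period).
- read_camera(name): name is "side" or "top" or "wrist"; returns (picture, depth): 480x640x3 uint8, red, green, blue; 480x640 float32, m along the optical axis (not along the pixel's ray), 0 where there is no reading.
- camera_info(name): a dict with "K" (3x3 intrinsics, pixels), "R" (3x3) and "t" (3): a world point X has camera coordinates R X + t. Camera axes: x right, y down, z forward; pixel columns grow to the right and rows downward; lengths in m; the calibration is good to about 2 mm. A picture is of the moment at which its call begins: read the wrist's pose just before it. camera_info takes no time and is no camera call; for the wrist camera it gives the pose at the moment of the call.
- order.finish_job(): hands the job in, once; it reports no verdict.
The state is a dict: "time": time; "q": joint angles; "joint_vel": joint speeds; "joint_torque": joint torques, N m; "tool_pos": TCP position; "tcp_rot": TCP orientation; "wrist_force": force on the tool from outside, world axes, zero at the start; "torque": the same for the moment, N m; "width": opening from 0.0 (shut) to 1.0 (fully open).
Only numpy, scipy, OpenCV 4.12 (cv2) and the standard library are available. Lean on these libraries where they do the work, as an engineer would, in place of code of your own. Each camera call takes 0.05 s, during which the arm holds its last target. There are 200 camera calls.

## Working session

There is one attempt and no reset: what is moved stays moved. The work goes in short steps, Python scripts to look and compute and a tool call to move; the robot and the scene stay as the last step left them, time stands still between calls to the robot, and variables do not carry over. Pictures are saved under pics/ and viewed, about 8 in all and at most 12, crops included, and the job is handed in when it is done.

Besides the shell and the picture viewer there is one more tool, called after "Request:" by a JSON object that holds its "fn" and its "kwargs". move_arm: Moves the arm, as the interface text tells. Its arguments: {"type":"object","properties":{"deltas":{"type":"array","items":{"type":"array"}},"grip_force":{"type":"number"}},"required":["deltas"]}

```bash
mkdir -p pics; cat > h.py <<'E'
import numpy as np, cv2
from workcell import status, read_camera, camera_info, order
def shot(n,f):
    i=camera_info(n); p,d=read_camera(n); cv2.imwrite(f'pics/{f}.png',p[:,:,::-1]); np.savez(f'pics/{f}.npz',p=p,d=d,K=i['K'],R=i['R'],t=i['t']); return p,d,i
def pts(f):
    z=np.load(f'pics/{f}.npz'); d=z['d']; v,u=np.mgrid[:480,:640]
    c=np.stack([u,v,np.ones_like(u)],-1)@np.linalg.inv(z['K']).T*d[...,None]
    return (c-z['t'])@z['R'], z['p'], d   # R^T(c-t)
def ray(f,u,v,zz):
    z=np.load(f'pics/{f}.npz'); o=-z['R'].T@z['t']; r=z['R'].T@np.linalg.inv(z['K'])@np.array([u,v,1.]); return o+r*(zz-o[2])/r[2]
E
python3 - <<'E'
from h import *
shot('top','top0');shot('side','side0')
print(status.read_state()); 
for n in('top','side'): i=camera_info(n); print(n,i['K'],-np.array(i['R']).T@i['t'])
E
```

```text
{'time': 0.1, 'q': array([-1.36389659e+00,  2.64683095e-01,  1.60526495e+00, -1.01017098e-05,
        1.27371761e+00, -3.69169472e-02]), 'joint_vel': array([-0.00082958, -0.00316304, -0.00357852, -0.00130056,  0.00092588,
        0.00123992]), 'joint_torque': array([-3.57330191e-04, -5.16707146e+01, -3.68590343e+01, -1.01611824e-04,
        6.27511967e-03,  2.43454656e-05]), 'tool_pos': array([ 0.1627947 , -0.65437463,  0.23006812]), 'tcp_rot': array([-3.11622698e+00, -3.81791968e-01,  2.91342450e-04]), 'wrist_force': array([ 0.91236493, -0.29486034,  0.698236  ]), 'torque': array([-0.00934615,  0.00098498,  0.00559203]), 'width': 1.0017615143460155}
top [[514.67943627   0.         321.43508796]
 [  0.         514.67943627 241.72788649]
 [  0.           0.           1.        ]] [ 0.36587239 -0.00500453  1.38055099]
side [[617.15702753   0.         322.863202  ]
 [  0.         617.15702753 238.78217538]
 [  0.           0.           1.        ]] [0.05267409 1.16903666 0.93144339]
```

View pics/top0.png

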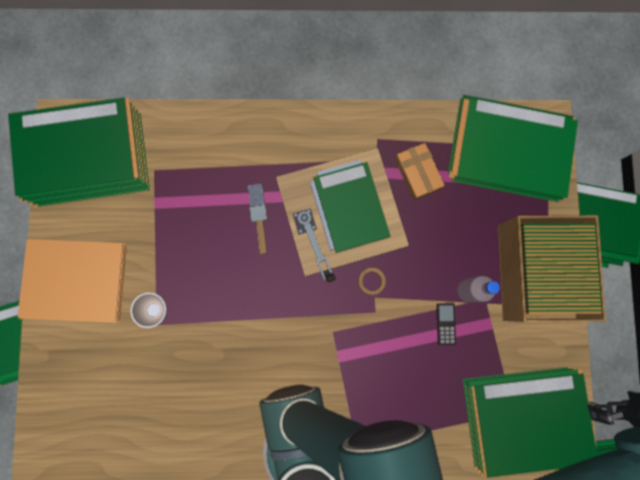

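View pics/side0.png

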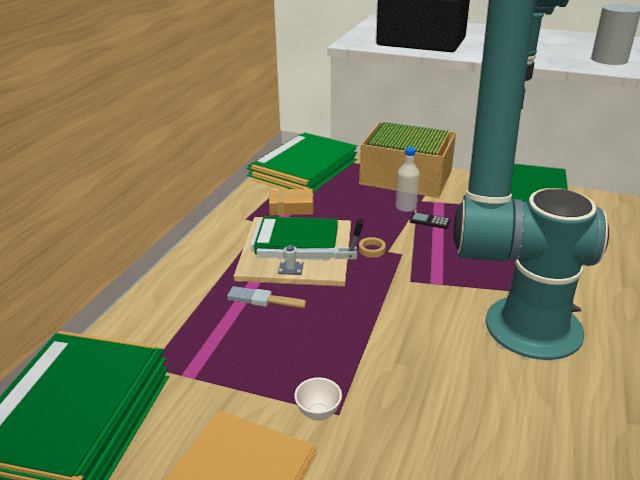

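The top view shows the pivot hub at about (304,217), the fork and lever at about (325,268), and the stack at about (350,207). The tape is at (372,281) and the brush at (258,215). Next I'll measure these.

```bash
python3 - <<'E'
from h import *
P,p,d=pts('top0'); h=cv2.cvtColor(p,cv2.COLOR_RGB2HSV)
print('depth ok', (d>0).mean())
roi=np.zeros(d.shape,bool); roi[140:290,265:415]=1
Z=P[...,2]
board=roi&(abs(Z-.018)<.006)&(h[...,0]>8)&(h[...,0]<25)&(h[...,2]>120)
g=roi&(abs(Z-.048)<.008)
g=g&(h[...,0]>45)&(h[...,0]<85)&(h[...,1]>120)
for n,m in(('board',board),('green',g)):
    r=cv2.minAreaRect(np.argwhere(m)[:,::-1].astype(np.float32)); b=cv2.boxPoints(r)
    zz=.018 if n=='board' else .048
    W=np.array([ray('top0',*q,zz) for q in b]); print(n,m.sum(),W.round(4).tolist(), [np.linalg.norm(W[i]-W[i-1]).round(4) for i in range(4)])
for n,(u,v) in dict(hub=(304,217),fork=(323,262),tip=(328,275),tape=(372,281),bottle=(480,290)).items():
    print(n,P[v,u].round(3), Z[v-3:v+4,u-3:u+4].max().round(3))
m=roi&(Z>.06); 
for lo,hi in((.06,.08),(.08,.1),(.1,.13),(.13,.2)):
    q=P[roi&(Z>lo)&(Z<hi)]; print(lo,len(q), q.mean(0).round(3) if len(q) else '')
big=lambda f,x0,y0,x1,y1,s:cv2.resize(cv2.imread(f'pics/{f}.png')[y0:y1,x0:x1],None,fx=s,fy=s,interpolation=cv2.INTER_CUBIC)
cv2.imwrite('pics/c.png',np.hstack([big('top0',270,150,410,290,3),big('side0',225,200,400,340,3)]))
E
```

```text
depth ok 0.9961295572916666
board 5193 [[0.7005, 0.1631, 0.018], [0.8067, -0.2034, 0.018], [0.4442, -0.2948, 0.018], [0.347, 0.0616, 0.018]] [np.float64(0.3678), np.float64(0.3815), np.float64(0.3739), np.float64(0.3694)]
green 3378 [[0.7105, -0.0222, 0.048], [0.753, -0.162, 0.048], [0.5572, -0.2152, 0.048], [0.5167, -0.0775, 0.048]] [np.float64(0.2016), np.float64(0.1461), np.float64(0.203), np.float64(0.1435)]
hub [0.601 0.006 0.079] 0.091
fork [ 0.49  -0.043  0.017] 0.079
tip [ 0.447 -0.052  0.146] 0.162
tape [ 0.44  -0.175 -0.002] 0.009
bottle [ 0.41  -0.419  0.143] 0.156
0.06 432 [ 0.534 -0.019  0.075]
0.08 85 [ 0.569 -0.006  0.084]
0.1 12 [ 0.455 -0.052  0.114]
0.13 73 [ 0.442 -0.056  0.154]
```

View pics/c.png

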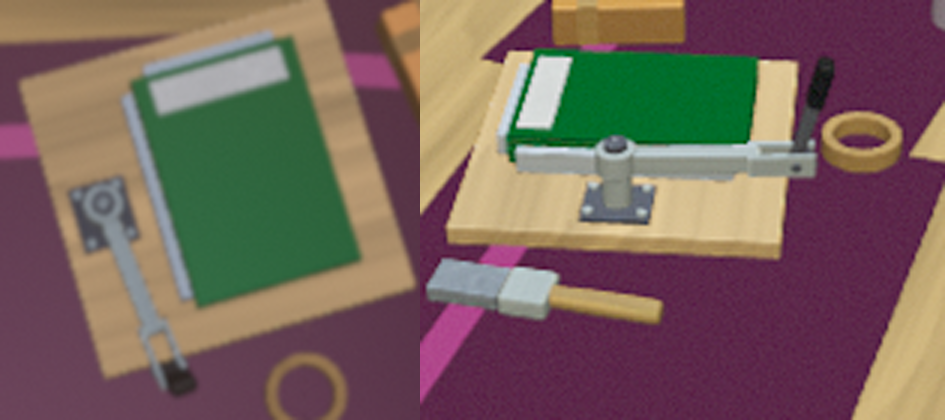

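Request:
{"fn": "move_arm", "kwargs": {"deltas": [[[0,0,0.04],[0.25,0.48,0],1],[[0,0,0.08],[0.5,0.96,0],1]]}}

```text
time: 0.35
tool_pos: [0.213, -0.5578, 0.2302]
tcp_rot: [-3.086, -0.578, -0.0]
wrist_force: [0.6, 0.2, 0.9]
width: 0.604
```

Request:
{"fn": "move_arm", "kwargs": {"deltas": [[[0,0,0],[0.25,0.48,0],1],[[0,0,0],[0.5,0.96,0],1]]}}

```text
time: 0.6
tool_pos: [0.2633, -0.4612, 0.2307]
tcp_rot: [-3.087, -0.576, -0.0]
wrist_force: [0.5, 0.3, 0.3]
width: 0.142
```

Request:
{"fn": "move_arm", "kwargs": {"deltas": [[[0,0,0],[0.25,0.48,0],1],[[0,0,0],[0.5,0.96,0],1]]}}

```text
time: 0.85
tool_pos: [0.3133, -0.3652, 0.2309]
tcp_rot: [-3.088, -0.576, -0.0]
wrist_force: [0.8, 0.1, 0.4]
width: -0.002
```

Request:
{"fn": "move_arm", "kwargs": {"deltas": [[[0,0,0],[0.25,0.48,0.1],1],[[0,0,0],[0.5,0.96,0.2],1]]}}

```text
time: 1.1
tool_pos: [0.3631, -0.2692, 0.251]
tcp_rot: [-3.088, -0.576, 0.0]
wrist_force: [0.6, -0.4, 0.1]
width: -0.0
```

Request:
{"fn": "move_arm", "kwargs": {"deltas": [[[0,0,0],[0.25,0.48,0],1],[[0,0,0],[0.5,0.96,0],1]]}}

```text
time: 1.35
tool_pos: [0.4133, -0.1733, 0.2513]
tcp_rot: [3.088, 0.577, 0.001]
wrist_force: [1.3, -0.3, 0.1]
width: 0.006
```

Request:
{"fn": "move_arm", "kwargs": {"deltas": [[[0,0,0],[0.25,0.48,0],1],[[0,0,0],[0.5,0.96,0],1]]}}

```text
time: 1.6
tool_pos: [0.4632, -0.0773, 0.251]
tcp_rot: [3.088, 0.577, -0.0]
wrist_force: [-0.2, -0.4, 0.4]
width: -0.001
```

Request:
{"fn": "move_arm", "kwargs": {"deltas": [[[0,0,0],[0.22,0.5,0],1],[[0,0,0],[0.44,1,0],1],[[0,0,0],[0.44,1,0],1]]}}

```text
time: 1.98
tool_pos: [0.5075, 0.0242, 0.2507]
tcp_rot: [-3.086, -0.585, 0.001]
wrist_force: [0.9, -0.3, -0.6]
width: 0.0
```

```bash
python3 - <<'E'
from h import *
print(status.read_state()['tool_pos'])
shot('wrist','w1')
E
```

```text
[0.50750391 0.02415571 0.25071823]
```

View pics/w1.png

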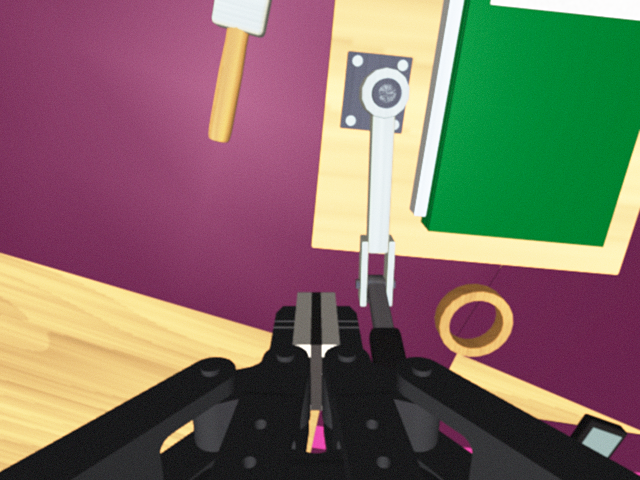

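The wrist view shows the hub at (386,93), the bar running to (377,245) and the fork to about (378,300). The fence edge is at about (430,215). I'll refine the positions from this view.

```bash
python3 - <<'E'
from h import *
print('hub',ray('w1',386,93,.084),'barA',ray('w1',382,135,.075),'barB',ray('w1',378,235,.075),'fork',ray('w1',377,288,.07))
P,p,d=pts('w1'); h=cv2.cvtColor(p,cv2.COLOR_RGB2HSV)
for u,v in((386,80),(380,180),(500,150),(600,120)): print(u,v,P[v,u].round(4))
m=(h[...,0]>45)&(h[...,0]<75)&(h[...,1]>150)&(P[...,2]>.04)&(P[...,2]<.056)
# lower-left corner edges of stack
for v in(60,200):
    u=np.where(m[v])[0][0]; print('left edge',u,v,ray('w1',u,v,.048))
for u in(450,600):
    v=np.where(m[:,u])[0][-1]; print('low edge',u,v,ray('w1',u,v,.048))
E
```

```text
hub [0.598265  0.0081348 0.084    ] barA [ 0.57141512 -0.00235027  0.075     ] barB [ 0.50101155 -0.03054862  0.075     ] fork [ 0.45776428 -0.04965245  0.07      ]
386 80 [0.606  0.0114 0.0828]
380 180 [ 0.5409 -0.0144  0.0749]
500 150 [ 0.5942 -0.0982  0.0483]
600 120 [ 0.6428 -0.1588  0.0485]
left edge 456 60 [ 0.64075531 -0.03573252  0.048     ]
left edge 431 200 [ 0.53775307 -0.06560148  0.048     ]
low edge 450 231 [ 0.51962063 -0.09213391  0.048     ]
low edge 600 245 [ 0.55502389 -0.21559641  0.048     ]
```

Request:
{"fn": "move_arm", "kwargs": {"deltas": [[[0,0,0],[0.02,-0.01,-0.5],1],[[0,0,0],[0.04,-0.02,-1],1],[[0,0,0],[0.04,-0.02,-1],1]]}}

```text
time: 2.4
tool_pos: [0.5062, 0.0177, 0.1467]
tcp_rot: [-3.087, -0.574, 0.017]
wrist_force: [0.1, 0.1, 0.2]
width: 0.001
```

Request:
{"fn": "move_arm", "kwargs": {"deltas": [[[0,0,0],[0,0,-0.45],1],[[0,0,0],[0,0,-0.91],1],[[0,0,0],[0,0,-0.91],1]]}}

```text
time: 2.78
tool_pos: [0.5085, 0.0182, 0.0589]
tcp_rot: [-3.087, -0.575, 0.009]
wrist_force: [-0.2, 0.7, -0.1]
width: -0.0
```

Request:
{"fn": "move_arm", "kwargs": {"deltas": [[[0,0,0],[0.03,-0.06,0],1],[[0,0,0],[0.05,-0.12,0],1],[[0,0,0],[0.07,-0.18,0],1],[[0,0,0],[0.07,-0.18,0],1]]}}

```text
time: 3.28
tool_pos: [0.5189, 0.0004, 0.0613]
tcp_rot: [3.088, 0.576, 0.003]
wrist_force: [0.2, 0.6, -0.3]
width: 0.003
```

```bash
python3 - <<'E'
from h import *
s=status.read_state(); print(s['tool_pos'],s['tcp_rot'],s['wrist_force'])
p=np.array([.5985,.008]); v=s['tool_pos'][:2]-p
t=np.array([.375,-.927]);u=np.array([-.927,-.375]); print('r',v@u,'off',v@t)
S=u*.082-t*.0225
for a in np.arange(0,1.47,.1225):
    c,n=np.cos(a),np.sin(a); w=np.array([[c,-n],[n,c]])@S
    print(round(a,3),(p+w).round(4),'rel now',((p+w-s['tool_pos'][:2])/.1).round(2),'turn',round(a/(np.pi/2),3))
E
```

```text
[5.18878812e-01 4.12487404e-04 6.13273089e-02] [3.08794578e+00 5.75763273e-01 2.78866877e-03] [ 0.24976203  0.6097792  -0.32336159]
r 0.07665415873472493 off -0.022824321418152035
0.0 [ 0.514  -0.0019] rel now [-0.05 -0.02] turn 0.0
0.122 [ 0.5159 -0.0121] rel now [-0.03 -0.13] turn 0.078
0.245 [ 0.519  -0.0221] rel now [ 0.   -0.22] turn 0.156
0.368 [ 0.5232 -0.0316] rel now [ 0.04 -0.32] turn 0.234
0.49 [ 0.5286 -0.0405] rel now [ 0.1  -0.41] turn 0.312
0.612 [ 0.5351 -0.0486] rel now [ 0.16 -0.49] turn 0.39
0.735 [ 0.5425 -0.056 ] rel now [ 0.24 -0.56] turn 0.468
0.857 [ 0.5507 -0.0623] rel now [ 0.32 -0.63] turn 0.546
0.98 [ 0.5597 -0.0676] rel now [ 0.41 -0.68] turn 0.624
1.102 [ 0.5692 -0.0718] rel now [ 0.5  -0.72] turn 0.702
1.225 [ 0.5792 -0.0748] rel now [ 0.6  -0.75] turn 0.78
1.348 [ 0.5894 -0.0765] rel now [ 0.71 -0.77] turn 0.858
```

Request:
{"fn": "move_arm", "kwargs": {"deltas": [[[0,0,0.04],[-0.03,-0.07,-0.02],1],[[0,0,0.08],[-0.03,-0.13,-0.02],1],[[0,0,0.117],[-0.02,-0.175,-0.02],1],[[0,0,0.156],[0,-0.22,-0.02],1],[[0,0,0.195],[0.02,-0.27,-0.02],1],[[0,0,0.234],[0.04,-0.32,-0.02],1],[[0,0,0.273],[0.07,-0.365,-0.02],1],[[0,0,0.312],[0.1,-0.41,-0.02],1],[[0,0,0.351],[0.13,-0.45,-0.02],1],[[0,0,0.39],[0.16,-0.49,-0.02],1],[[0,0,0.39],[0.16,-0.49,-0.02],1]]}}

```text
time: 4.65
tool_pos: [0.5337, -0.048, 0.0582]
tcp_rot: [-2.771, -1.48, 0.001]
wrist_force: [-1.4, -0.2, 0.6]
width: 0.001
```

```bash
python3 - <<'E'
from h import *
s=status.read_state(); print(s['tool_pos'],s['tcp_rot'],s['wrist_force'])
shot('top','top1')
shot('side','side1')
big=lambda f,x0,y0,x1,y1,s:cv2.resize(cv2.imread(f'pics/{f}.png')[y0:y1,x0:x1],None,fx=s,fy=s,interpolation=cv2.INTER_CUBIC)
cv2.imwrite('pics/c1.png',np.hstack([big('top1',270,150,400,290,3),big('side1',240,150,370,290,3)]))
E
```

```text
[ 0.53368126 -0.0480349   0.05821817] [-2.77068298e+00 -1.48009488e+00  7.89020596e-04] [-1.39043904 -0.23221376  0.61943235]
```

View pics/c1.png

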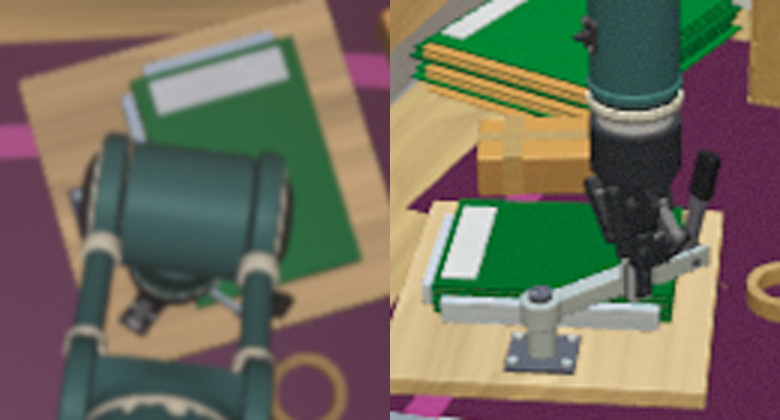

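The strap has swung about 40° with the finger at its middle, and the lever is still up and clear. I'll keep sweeping.

Request:
{"fn": "move_arm", "kwargs": {"deltas": [[[0,0,0.039],[0.04,-0.035,0],1],[[0,0,0.078],[0.08,-0.07,0],1],[[0,0,0.117],[0.12,-0.105,0],1],[[0,0,0.156],[0.16,-0.14,0],1],[[0,0,0.195],[0.205,-0.165,0],1],[[0,0,0.234],[0.25,-0.19,0],1],[[0,0,0.273],[0.295,-0.21,0],1],[[0,0,0.312],[0.34,-0.23,0],1],[[0,0,0.351],[0.39,-0.245,0],1],[[0,0,0.39],[0.44,-0.26,0],1],[[0,0,0.43],[0.495,-0.27,0],1],[[0,0,0.468],[0.55,-0.28,0],1],[[0,0,0.468],[0.55,-0.28,0],1]]}}

```text
time: 6.38
tool_pos: [0.5888, -0.0761, 0.0581]
tcp_rot: [-2.054, -2.377, 0.001]
wrist_force: [-0.5, -0.2, -0.7]
width: -0.002
```

Request:
{"fn": "move_arm", "kwargs": {"deltas": [[[0,0,0.03],[0.04,0,0],1],[[0,0,0.05],[0.08,0,0],1],[[0,0,0.05],[0.08,0,0],1]]}}

```text
time: 6.75
tool_pos: [0.5969, -0.0761, 0.0581]
tcp_rot: [-1.959, -2.456, 0.0]
wrist_force: [-1.6, -1.5, 0.2]
width: 0.0
```

Request:
{"fn": "move_arm", "kwargs": {"deltas": [[[0,0,0.02],[0.02,0.006,0],1],[[0,0,0.03],[0.04,0.01,0],1],[[0,0,0.03],[0.04,0.01,0],1]]}}

```text
time: 7.12
tool_pos: [0.5996, -0.0756, 0.0581]
tcp_rot: [-1.898, -2.501, 0.004]
wrist_force: [-6.0, -4.6, 1.5]
width: -0.001
```

Request:
{"fn": "move_arm", "kwargs": {"deltas": [[[0,0,0],[0.02,0.005,0],1],[[0,0,0],[0.02,0.005,0],1]]}}

```text
time: 7.38
tool_pos: [0.5997, -0.0755, 0.0581]
tcp_rot: [-1.896, -2.499, 0.008]
wrist_force: [-11.8, -5.7, 7.5]
width: -0.003
```

The strap is home: the force rises and the tool has stalled at the predicted home position. Next I'll retreat, rise and look.

Request:
{"fn": "move_arm", "kwargs": {"deltas": [[[0,0,0],[-0.1,-0.03,0],1],[[0,0,0],[-0.3,-0.09,0],1],[[0,0,0],[-0.3,-0.09,0.4],1],[[0,0,0],[-0.3,-0.09,0.9],1],[[0,0,0],[-0.3,-0.09,1],1]]}}

```text
time: 8.0
tool_pos: [0.5768, -0.0836, 0.1635]
tcp_rot: [1.894, 2.495, 0.009]
wrist_force: [-0.0, 0.0, -0.3]
width: 0.0
```

Request:
{"fn": "move_arm", "kwargs": {"deltas": [[[0,0,0],[0,0,0.5],1],[[0,0,0],[0,0,1],1],[[0,0,0],[0,0,1],1],[[0,0,0],[0,0,1],1]]}}

```text
time: 8.5
tool_pos: [0.5728, -0.0831, 0.2576]
tcp_rot: [-1.899, -2.502, -0.001]
wrist_force: [0.1, -0.4, -0.5]
width: 0.002
```

```bash
python3 - <<'E'
from h import *
s=status.read_state(); print(s['tool_pos'],s['tcp_rot'],s['wrist_force'])
shot('side','side2');shot('wrist','w2')
big=lambda f,x0,y0,x1,y1,s:cv2.resize(cv2.imread(f'pics/{f}.png')[y0:y1,x0:x1],None,fx=s,fy=s,interpolation=cv2.INTER_CUBIC)
cv2.imwrite('pics/c2.png',np.hstack([big('side2',235,150,365,290,3),cv2.resize(cv2.imread('pics/w2.png')[:,40:600],(410,420))]))
E
```

```text
[ 0.57277773 -0.08312444  0.25755899] [-1.89901502e+00 -2.50211497e+00 -6.16000973e-04] [ 0.09198929 -0.38566515 -0.49677946]
```

View pics/c2.png

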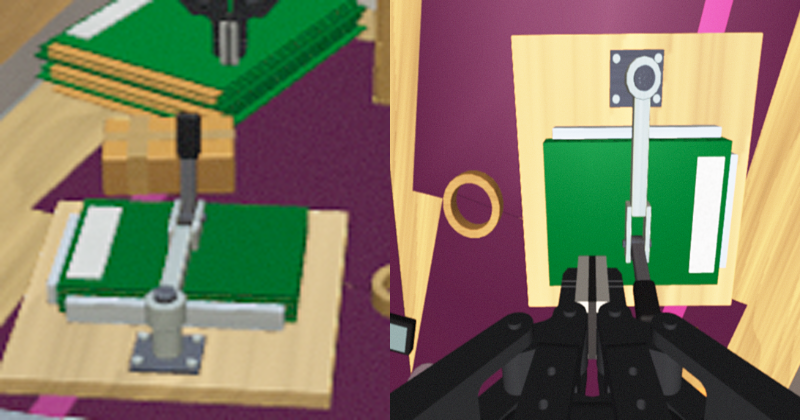

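The strap lies over the stack with the lever upright, its tip at about (298,189) in the side view. I'll measure both.

```bash
python3 - <<'E'
from h import *
a=ray('w2',385.6,88,.084);b=ray('w2',378.8,223,.075); print('hub',a,'bar',b,'dir',np.arctan2(*(b-a)[1::-1]))
P,p,d=pts('w2'); print('check z',P[88,385],P[200,380])
m=(P[...,2]>.068)&(P[...,2]<.08); m[:115]=0;m[230:]=0; m[:,:330]=0;m[:,430:]=0
q=P[m][:,:2]; c=q.mean(0); v=np.linalg.svd(q-c)[2][0]; print('bar fit',len(q),c,np.arctan2(*v[::-1]), )
P,p,d=pts('side2')
for v in range(185,225,4):
    print(v,[P[v,u].round(3).tolist() for u in (295,297,299)],p[v,297])
E
```

```text
hub [0.59709736 0.00810572 0.084     ] bar [ 0.62492524 -0.08788008  0.075     ] dir -1.2886158447422693
check z [0.59677598 0.00802413 0.08344321] [ 0.61979607 -0.06987659  0.0763209 ]
bar fit 2518 [ 0.61431943 -0.04931445] 1.8520275599090592
185 [[0.76, -0.394, 0.029], [0.752, -0.391, 0.032], [0.749, -0.4, 0.028]] [216 165  86]
189 [[0.653, -0.156, 0.155], [0.649, -0.16, 0.153], [0.64, -0.153, 0.158]] [44 42 46]
193 [[0.648, -0.144, 0.15], [0.644, -0.148, 0.148], [0.639, -0.15, 0.148]] [36 30 31]
197 [[0.648, -0.142, 0.139], [0.645, -0.149, 0.136], [0.635, -0.141, 0.142]] [32 32 33]
201 [[0.646, -0.138, 0.129], [0.643, -0.145, 0.126], [0.638, -0.146, 0.127]] [31 29 30]
205 [[0.648, -0.142, 0.114], [0.642, -0.14, 0.116], [0.638, -0.145, 0.115]] [93 90 92]
209 [[0.647, -0.138, 0.104], [0.641, -0.139, 0.105], [0.637, -0.142, 0.104]] [89 87 91]
213 [[0.647, -0.138, 0.092], [0.641, -0.138, 0.093], [0.638, -0.143, 0.091]] [88 90 91]
217 [[0.647, -0.136, 0.08], [0.642, -0.139, 0.08], [0.634, -0.134, 0.084]] [91 90 94]
221 [[0.643, -0.127, 0.074], [0.639, -0.131, 0.072], [0.637, -0.14, 0.068]] [ 93  95 103]
```

Request:
{"fn": "move_arm", "kwargs": {"deltas": [[[0,0,0],[0.3,-0.1,0],1],[[0,0,0],[0.57,-0.19,0],1],[[0,0,0],[0.57,-0.19,0],1],[[0,0,0],[0.57,-0.19,-0.4],1],[[0,0,0],[0.57,-0.19,-0.8],1],[[0,0,0],[0.57,-0.19,-1],1],[[0,0,0],[0.57,-0.19,-1],1]]}}

```text
time: 9.48
tool_pos: [0.6277, -0.102, 0.1558]
tcp_rot: [-1.897, -2.498, 0.004]
wrist_force: [-0.3, -0.1, -0.3]
width: -0.002
```

Request:
{"fn": "move_arm", "kwargs": {"deltas": [[[0,0,0],[0,0,-0.12],1],[[0,0,0],[0,0,-0.12],1],[[0,0,0],[0,0,-0.12],1]]}}

```text
time: 9.85
tool_pos: [0.6306, -0.1026, 0.1473]
tcp_rot: [1.899, 2.501, 0.001]
wrist_force: [1.1, -0.1, 0.1]
width: 0.003
```

Request:
{"fn": "move_arm", "kwargs": {"deltas": [[[0,0,0],[0.05,-0.15,0],1],[[0,0,0],[0.09,-0.3,0],1],[[0,0,0],[0.11,-0.37,-0.02],1],[[0,0,0],[0.13,-0.45,-0.04],1],[[0,0,0],[0.15,-0.52,-0.07],1],[[0,0,0],[0.17,-0.59,-0.1],1],[[0,0,0],[0.19,-0.65,-0.14],1],[[0,0,0],[0.21,-0.72,-0.19],1],[[0,0,0],[0.225,-0.77,-0.24],1],[[0,0,0],[0.24,-0.83,-0.3],1],[[0,0,0],[0.24,-0.83,-0.3],1]]}}

```text
time: 11.22
tool_pos: [0.6534, -0.186, 0.1152]
tcp_rot: [-1.899, -2.501, 0.001]
wrist_force: [-0.2, 0.2, -0.2]
width: 0.002
```

```bash
python3 - <<'E'
from h import *
shot('side','side3')
cv2.imwrite('pics/c3.png',cv2.resize(cv2.imread('pics/side3.png')[150:290,235:365],None,fx=4,fy=4,interpolation=cv2.INTER_CUBIC))
E
```

```text
(no output)
```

View pics/c3.png

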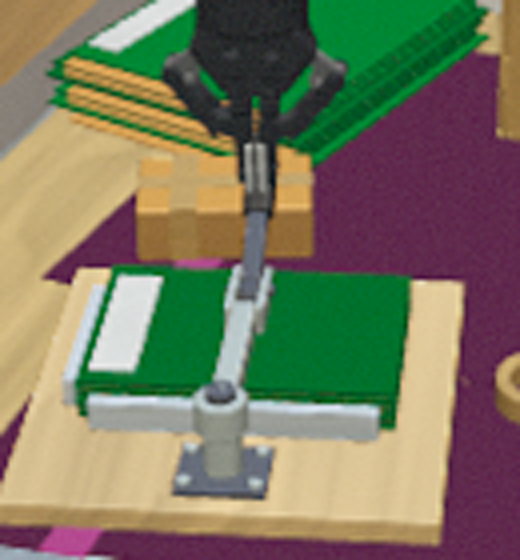

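The finger sits on the grip in line with the lever, which is going down, and the strap is unchanged. I'll continue down.

Request:
{"fn": "move_arm", "kwargs": {"deltas": [[[0,0,0],[0.015,-0.045,-0.065],1],[[0,0,0],[0.025,-0.085,-0.13],1],[[0,0,0],[0.03,-0.115,-0.2],1],[[0,0,0],[0.04,-0.145,-0.27],1],[[0,0,0],[0.045,-0.155,-0.31],1],[[0,0,0],[0.045,-0.16,-0.34],1],[[0,0,0],[0.045,-0.16,-0.34],1]]}}

```text
time: 12.15
tool_pos: [0.6581, -0.2015, 0.0829]
tcp_rot: [-1.899, -2.502, 0.001]
wrist_force: [-2.7, 1.8, 6.3]
width: 0.002
```

Request:
{"fn": "move_arm", "kwargs": {"deltas": [[[0,0,0],[0,0,-0.02],1],[[0,0,0],[0,0,-0.03],1],[[0,0,0],[0,0,-0.03],1]]}}

```text
time: 12.52
tool_pos: [0.6584, -0.2019, 0.0804]
tcp_rot: [1.899, 2.502, -0.001]
wrist_force: [-1.9, 0.6, 7.8]
width: -0.002
```

Request:
{"fn": "move_arm", "kwargs": {"deltas": [[[0,0,0],[0,0,-0.02],1],[[0,0,0],[0,0,-0.02],1]]}}

```text
time: 12.78
tool_pos: [0.6581, -0.2022, 0.0791]
tcp_rot: [1.899, 2.502, -0.002]
wrist_force: [-6.1, 0.4, 10.8]
width: -0.001
```

Request:
{"fn": "move_arm", "kwargs": {"deltas": [[[0,0,0],[0,0,-0.02],1],[[0,0,0],[0,0,-0.02],1]]}}

```text
time: 13.02
tool_pos: [0.6582, -0.2022, 0.0788]
tcp_rot: [1.899, 2.502, -0.002]
wrist_force: [-8.6, 2.1, 17.6]
width: -0.001
```

Request:
{"fn": "move_arm", "kwargs": {"deltas": [[[0,0,0],[0,0,-0.02],1],[[0,0,0],[0,0,-0.02],1]]}}

```text
time: 13.28
tool_pos: [0.6583, -0.2023, 0.0786]
tcp_rot: [1.899, 2.502, -0.002]
wrist_force: [-11.7, 3.5, 25.4]
width: -0.002
```

The lever has stalled at its predicted stop height. I'll retreat upward and check.

Request:
{"fn": "move_arm", "kwargs": {"deltas": [[[0,0,0],[0,0,0.1],1],[[0,0,0],[0,0,0.4],1],[[0,0,0],[0,0,0.8],1],[[0,0,0],[0,0,1],1],[[0,0,0],[0,0,1],1]]}}

```text
time: 13.9
tool_pos: [0.6596, -0.202, 0.175]
tcp_rot: [1.897, 2.5, 0.002]
wrist_force: [0.1, 1.0, -0.3]
width: -0.005
```

Request:
{"fn": "move_arm", "kwargs": {"deltas": [[[0,0,0],[-0.3,0,0.5],1],[[0,0,0],[-0.6,0,1],1],[[0,0,0],[-0.9,0,1],1],[[0,0,0],[-0.9,0,1],1],[[0,0,0],[-0.9,0,1],1]]}}

```text
time: 14.52
tool_pos: [0.5681, -0.2012, 0.2711]
tcp_rot: [-1.898, -2.5, 0.001]
wrist_force: [0.6, -0.5, 0.1]
width: -0.004
```

```bash
python3 - <<'E'
from h import *
s=status.read_state(); print(s['time'],s['tool_pos'],s['wrist_force'])
shot('side','side4');shot('wrist','w4');shot('top','top4')
big=lambda f,x0,y0,x1,y1,s:cv2.resize(cv2.imread(f'pics/{f}.png')[y0:y1,x0:x1],None,fx=s,fy=s,interpolation=cv2.INTER_CUBIC)
cv2.imwrite('pics/c4.png',np.hstack([big('side4',235,170,365,310,3),cv2.resize(cv2.imread('pics/w4.png')[:,40:600],(410,420))]))
a,b=[cv2.imread(f'pics/{f}.png').astype(int) for f in('side0','side4')]
P,p,d=pts('side4')
P,p,d=pts('side4'); m=(P[...,2]>.055)&(P[...,2]<.09)&(abs(P[...,0]-.66)<.06)&(P[...,1]<-.16)&(P[...,1]>-.27)
print('lever region',m.sum(),P[m].mean(0), 'max z',P[m][:,2].max())
# stack left edge pixels before/after in top view at same rows
def box(f):
    P,p,d=pts(f);h=cv2.cvtColor(p,cv2.COLOR_RGB2HSV)
    for v in(235,243): 
        u=np.where((h[v,240:400,0]>45)&(h[v,240:400,0]<80)&(h[v,240:400,1]>120))[0]+240; print(f,v,u[[0,-1]] if len(u) else None)
for f in('side0','side4'): box(f)
E
```

```text
14.525 [ 0.56805804 -0.2012451   0.27107821] [ 0.59084945 -0.52251895  0.10110028]
lever region 106 [ 0.65713568 -0.19464935  0.07718726] max z 0.08482472981887375
side0 235 [257 335]
side0 243 [255 334]
side4 235 [257 335]
side4 243 [255 334]
```

View pics/c4.png

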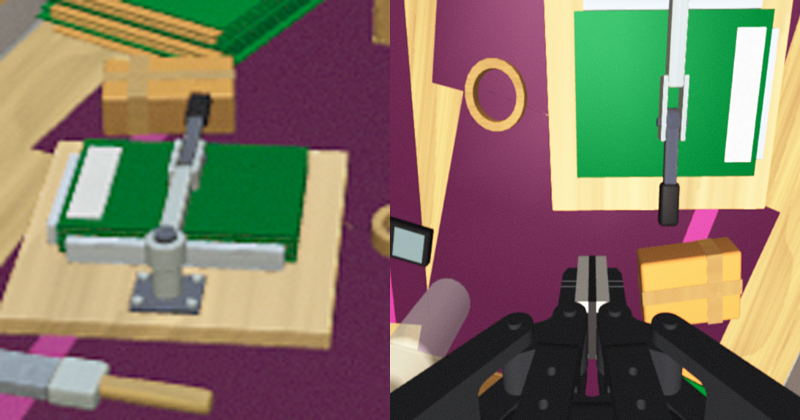

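The strap is across the stack and the lever is down along it. I'll check the angles once from the depth data before handing in.

```bash
python3 - <<'E'
from h import *
P,p,d=pts('w4'); 
# lever grip in w4: crop x->u=x*1.366+40
for cx,cy in((283,130),(282,160),(280,185),(279,200),(279,215)):
    u,v=int(cx*1.366+40),int(cy*1.143); q=P[v,u]; w=q[:2]-[.598,.008]; print(q.round(4),'r',round(np.hypot(*w),4),'dir',round(np.arctan2(w[1],w[0]),4))
E
```

```text
[ 0.6415 -0.1423  0.0722] r 0.1564 dir -1.2893
[ 0.6496 -0.1677  0.0732] r 0.1831 dir -1.2851
[ 0.6546 -0.1903  0.076 ] r 0.2062 dir -1.2929
[ 0.6579 -0.2035  0.0784] r 0.2198 dir -1.2949
[ 0.6626 -0.2171  0.079 ] r 0.2342 dir -1.2912
```

```bash
python3 -c "
from workcell import order; print(order.finish_job())"
```

```text
the job is handed in; nothing more can be done
None
```

I closed the clamp and handed the job in at about 14.7 s of the 54 s allowed. I swung the strap round with the back of the closed fingers until it stalled on its stop. Then I backed off, pushed the cam lever over and down until it stalled too, and withdrew upward, clear of the clamp.

**Last checks**
- **Strap:** its direction measured about -1.29 rad, which matches the expected home direction.
- **Lever:** its surface heights match 5° above level, i.e. fully down, to within about 1 mm.
- **Stack:** its edges fall on the same side-view pixels as at the start.
- **Other items:** the brick, tape and brush look undisturbed in the last pictures. I did not measure any of the loose items' positions again.
- **Robot:** the wrist force is about zero and the fingers are about 0.2 m above the clamp.

No check failed or disagreed. The cam's pressure on the stack can't be read directly. I infer it from the push force, which rose from 8 N to 25 N as the lever reached its stop.

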